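# Put away a stacked medicine delivery

## Robot

A 6-joint arm with a two-finger parallel gripper is mounted at the origin on the work surface. World frame = base frame: x ahead of the robot, y to its left, z up, the work surface at z = 0. Lengths are in m, angles in rad, forces in N, time in s.
With the tool pointing down it reaches from about 0.35 to 0.85 m from the base axis. Payload 8.1 kg.
Tool frame: the origin (TCP) lies at the centre of the arm's flange, where the gripper is bolted on; the fingertips stand 186 mm ahead of it and the grasp point (between the pads) lies 167 mm ahead of it; z points along the fingers, y is the line along which they close (so a half turn about z gives the same grasp; the last joint's range is limited). The gripper opens to 93 mm and grips with 3 to 60 N. Pads are 15 mm wide; open, the fingers measure 128 mm over their backs; the gripper's body (75 mm by 188 mm) begins 65 mm behind the grasp point.
Start: joints at [-1.224, 0.13, 1.488, -0, 1.523, -0.085], TCP at [0.251, -0.545, 0.405] pointing down, gripper open.
Joint ranges: [-2.96, 2.96], [-0.89, 2.26], [0.02, 2.5], [-1.34, 4.48], [0, 2.73], [-2.66, 2.66]. Speed limits (rad/s): [2.39, 2.39, 2.79, 3.14, 3.14, 3.14].

## Interface

Orientations are given as a rotation vector (axis times angle).
In Python, from plant import read_state, read_camera, camera_params, robot gives the robot as it stands.
- The arm moves only by the tool carry_out, never from a script. Its argument "targets" is a list of rows, each an object of numbers: "hand": the opening in per cent of the stroke, from 0 (shut) to 100 (fully open); "x", "y", "z": the shift along the tool's x, y, z in m; "ax", "ay", "az": the turn, a rotation vector about the tool's x, y, z in rad. In form: [{"hand": .., "x": .., "y": .., "z": .., "ax": .., "ay": .., "az": ..}, ...]. A call has 1 to 8 rows; each row is the pose to reach, as a shift and turn from the pose commanded when the call began, along the tool's axes at that moment; what a row does not reach only later rows make up. A row lasts 1/8 s, in which the tool goes at most 62.5 mm and 10.7 degrees, less where a joint would pass 70% of its speed; a pose out of reach is approached as far as the arm can. A call with a gripper value outside its range is refused whole. The fingers move at their own pace and stop on an object; "newtons" is the grip in N (left out, the last holds). Time passes only in rows, so rows that repeat a pose let the fingers close. It gives the time, the measured TCP pose, the force, the opening and the grip force at its end, in the units of the state.
- read_state(): the state, without advancing time (a new reading comes with each control period).
- read_camera(name): name is "scene" or "top" or "wrist"; returns (picture, depth): 480x640x3 uint8, blue, green, red; 480x640 float32, m along the optical axis (not along the pixel's ray), 0 where there is no reading.
- camera_params(name): a dict with "fx", "fy", "cx", "cy" (pixels), "position" and "rotation" of the camera in the world. Camera axes: x right, y up, looking along -z (the intrinsics and any distortion apply to the point x, -y, -z); pixel columns grow to the right and rows downward; lengths in m; the calibration is good to about 2 mm. A picture is of the moment at which its call begins: read the wrist's pose just before it. camera_params takes no time and is no camera call; for the wrist camera it gives the pose at the moment of the call.
- robot.close_job(): hands the job in; it is judged then, once.
The state is a dict: "t": time; "q": joint angles; "dq": joint speeds; "joint_torque": joint torques, N m; "tool_pos": TCP position; "orientation": TCP orientation; "force": force on the tool from outside, world axes, zero at the start; "wrist_torque": the same for the moment, N m; "opening": finger opening in m; "gripper_force": force on a finger pad.
Only numpy, scipy, OpenCV 4.12 (cv2) and the standard library are available. Lean on these libraries where they do the work, as an engineer would, in place of code of your own. Each camera call takes 0.05 s, during which the arm holds its last target. There are 200 camera calls.

## Task

A small delivery of medicine packs stands stacked on the dispensary counter. Take the stack apart from the top down, one pack at a time, and put each pack straight into the shallow white tray of its own shape and size: first the jar and the small carton, in either order, then the medium carton, then the large one. Set every pack down gently, right way up and flat on the tray floor, each carton lengthwise and squared up with its tray, and leave the pump bottle and the calculator alone.

Things in the scene. Friction and masses are not known exactly. Their poses are not given: they have to be found in the camera images.
- large_carton: the large carton, a closed box 144 x 60 x 36 mm (length along its x, width along its y, height), plain brown cardboard, the bottom of the stack, standing on the counter; origin at the centre of its underside, z up, about 0.22 kg
- medium_carton: the medium carton, a closed box 104 x 46 x 34 mm (length along its x, width along its y, height), white paper board, lying lengthwise along the top of the large carton, within 0.12 rad, its centre within about 12 mm of the large carton's; origin at the centre of its underside, z up, about 0.12 kg
- small_carton: the small carton, a closed box 44 x 28 x 40 mm (length along its x, width along its y, height), white paper board, standing on one end half of the medium carton, either end, turned at most 0.1 rad to it; origin at the centre of its underside, z up, about 0.04 kg
- jar: the round ointment jar, white plastic with a screw lid and a grey disc on top, 36 mm high, lid 40 mm in diameter (top 15 mm), body 37 mm below; it stands on the other end half of the medium carton, about 12 mm from the small carton, about 0.06 kg; origin at the centre of its underside, z up
- large_tray: the large oblong tray, fixed to the counter, white plastic, open at the top, inside 164 (along its x) x 80 mm; walls 4 mm thick, floor top 3 mm and rim 10 mm above the counter, which is at z = 0. Origin at the centre of its underside, z up. Holds the large carton
- medium_tray: the medium oblong tray, fixed to the counter, white plastic, open at the top, inside 124 (along its x) x 66 mm; walls 4 mm thick, floor top 3 mm and rim 10 mm above the counter, which is at z = 0. Origin at the centre of its underside, z up. Holds the medium carton
- small_tray: the small oblong tray, fixed to the counter, white plastic, open at the top, inside 60 (along its x) x 44 mm; walls 4 mm thick, floor top 3 mm and rim 10 mm above the counter, which is at z = 0. Origin at the centre of its underside, z up. Holds the small carton
- round_tray: the round tray, fixed to the counter, white plastic, open at the top, inside 60 mm in diameter, outside 68 mm; walls 4 mm thick, floor top 3 mm and rim 10 mm above the counter, which is at z = 0. Origin at the centre of its underside, z up. Holds the jar
- pump_bottle: bystander: clear hand-rub bottle with a pump, loose, 68 mm in diameter, 167 mm high, at the right end of the work; origin at the centre of its underside
- calculator: bystander: grey desk calculator, loose, 145 (along its x) x 95 x 16 mm, beyond the trays a little to the left; origin at the centre of its underside
There are look-alikes about, which are no part of the job. Leave any orange look-alike of the large_carton alone.

How it is judged:
On the way, in this order (a step that is already met when the one before it is completed fails the run):
1. the jar and the small carton lie in their own trays (horizontal distance between jar and round_tray below 0.013 m and z of jar in the frame of round_tray between 0 and 0.0055 m and angle between each of jar, small_carton's own z axis and vertical below 0.06 rad and horizontal distance between small_carton and small_tray below 0.013 m and z of small_carton in the frame of small_tray between 0 and 0.0055 m and angle between the x axis of small_carton and the x axis of small_tray, either way round below 0.25 rad), for 0.2 s.
2. the medium carton lies in its tray (horizontal distance between medium_carton and medium_tray below 0.013 m and z of medium_carton in the frame of medium_tray between 0 and 0.0055 m and angle between medium_carton's own z axis and vertical below 0.06 rad and angle between the x axis of medium_carton and the x axis of medium_tray, either way round below 0.25 rad), for 0.2 s.
3. the large carton lies in its tray (horizontal distance between large_carton and large_tray below 0.013 m and z of large_carton in the frame of large_tray between 0 and 0.0055 m and angle between large_carton's own z axis and vertical below 0.06 rad and angle between the x axis of large_carton and the x axis of large_tray, either way round below 0.25 rad), for 0.2 s.
At the end, for the whole second after the job is handed in: Each of the four packs is inside its own tray (centre within 13 mm of the tray's), flat on its floor (underside within 2.5 mm of the floor height, tilt under 0.06 rad), cartons lengthwise within 0.25 rad of the tray, all released and at rest (all of step 1 and all of step 2 and all of step 3 and linear speed of each of large_carton, medium_carton, small_carton, jar below 0.02 m/s and angular speed of each of large_carton, medium_carton, small_carton, jar below 0.2 rad/s); the robot touches nothing.
It fails at once if a pack is dropped (falls free from more than about 2 cm) ((contact force between the fingers and large_carton below 0.02 N and linear speed of large_carton above 0.65 m/s) or (contact force between the fingers and medium_carton below 0.02 N and linear speed of medium_carton above 0.65 m/s) or (contact force between the fingers and small_carton below 0.02 N and linear speed of small_carton above 0.65 m/s) or (contact force between the fingers and jar below 0.02 N and linear speed of jar above 0.65 m/s)).
It fails at once if a pack is tipped over (angle between any of large_carton, medium_carton, small_carton, jar's own z axis and vertical above 0.6 rad).
It fails at once if a pack is moved away with another still on it ((distance of large_carton from where it was at the start of the episode above 0.05 m and contact force between large_carton and medium_carton above 0.05 N) or (distance of medium_carton from where it was at the start of the episode above 0.05 m and (contact force between medium_carton and small_carton above 0.05 N or contact force between medium_carton and jar above 0.05 N))).
It fails at once if the pump bottle or the calculator is disturbed (moved 3 cm) (distance of any of pump_bottle, calculator from where it was at the start of the episode above 0.03 m).
It also fails if it takes over 112 s, if anything falls off the work surface, if the arm or the gripper's body presses on something with over 40 N, if the wrist force passes 120 N, or if a joint passes its speed limit or range.

## Working session

There is one attempt and no reset: what is moved stays moved. The work goes in short steps, Python scripts to look and compute and a tool call to move; the robot and the scene stay as the last step left them, time stands still between calls to the robot, and variables do not carry over. Pictures are saved under pics/ and viewed, at most 14 in all, crops included, and the job is handed in when it is done.

Besides the shell and the picture viewer there is one more tool, called after "Call:" by a JSON object that holds its "op" and its "data". carry_out: Moves the arm, as the interface text tells. Its arguments: {"type":"object","properties":{"targets":{"type":"array","items":{"type":"object","properties":{"hand":{"type":"number"},"x":{"type":"number"},"y":{"type":"number"},"z":{"type":"number"},"ax":{"type":"number"},"ay":{"type":"number"},"az":{"type":"number"}}}},"newtons":{"type":"number"}},"required":["targets"]}

```bash
mkdir -p pics; ls
python3 - <<'E'
from plant import *
import cv2
s=read_state();print(s)
for n in("top","scene"):
    im,d=read_camera(n);cv2.imwrite(f"pics/{n}0.png",im);import numpy as np;np.save(f"{n}0.npy",d)
    print(camera_params(n))
print(camera_params("wrist"))
E
```

```text
pics
{'t': 0.0, 'q': array([-1.22437945e+00,  1.31152716e-01,  1.48929589e+00,  1.34685689e-05,
        1.52301005e+00, -8.54309527e-02]), 'dq': array([-4.23853511e-05,  2.31261556e-04, -8.97005513e-04,  2.25460099e-05,
       -1.23015040e-03, -3.68362674e-04]), 'joint_torque': array([ 1.05697272e-03, -5.59848368e+01, -4.91760635e+01,  7.68473209e-02,
        3.51317727e-02, -1.49191656e-04]), 'tool_pos': array([ 0.25105483, -0.54468994,  0.40368307]), 'orientation': array([-3.06683262e+00, -6.72688382e-01,  3.60240112e-04]), 'force': array([-0.24043653,  0.05194797, -0.40917634]), 'wrist_torque': array([0.00588485, 0.00547291, 0.04889742]), 'gripper_force': 0.0, 'opening': 0.09272228628075742}
{'fx': 441.67592064440316, 'fy': 441.67592064440316, 'cx': 316.6341665122623, 'cy': 238.06395445156107, 'position': array([ 0.42437174, -0.05255763,  1.06404598]), 'rotation': array([ 0.09171736, -0.11041584, -1.56132077])}
{'fx': 580.8461270891419, 'fy': 580.8461270891419, 'cx': 322.6266493985633, 'cy': 237.3478282725258, 'position': array([ 1.26100671, -0.46718067,  0.97300258]), 'rotation': array([0.65996228, 0.36883439, 1.01195363])}
{'fx': 351.85235846461666, 'fy': 351.85235846461666, 'cx': 319.76623579439234, 'cy': 242.94147734467595, 'position': array([ 0.32591628, -0.51015827,  0.38330418]), 'rotation': array([-0.26443246,  0.17233858, -1.12977367])}
```

View pics/top0.png

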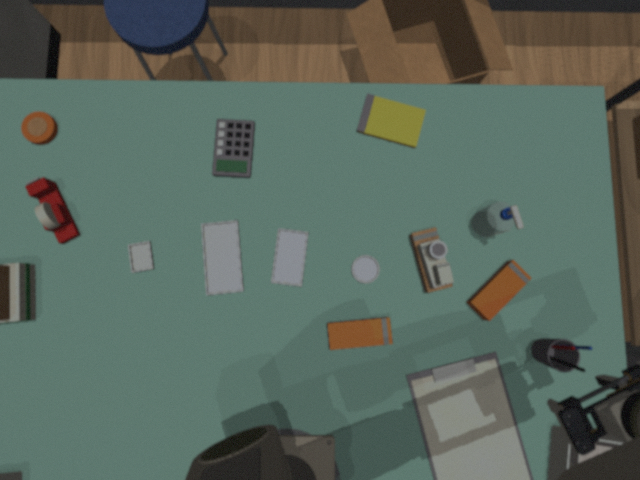

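View pics/scene0.png

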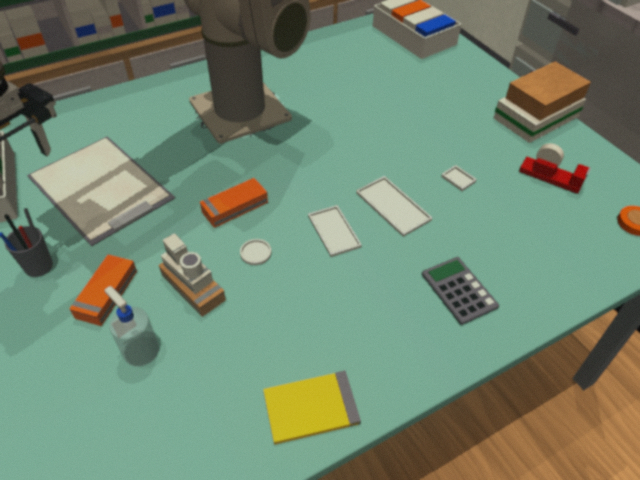

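```bash
cat > h.py <<'E'
import numpy as np,cv2
from scipy.spatial.transform import Rotation as R
from plant import *
def cast(p,uv,z):
    uv=np.atleast_2d(np.asarray(uv,float))
    d=np.c_[(uv[:,0]-p['cx'])/p['fx'],-(uv[:,1]-p['cy'])/p['fy'],-np.ones(len(uv))]
    d=R.from_rotvec(p['rotation']).apply(d);o=p['position']
    return o+d*((z-o[2])/d[:,2])[:,None]
def rect(p,c,z):
    """contour -> world centre, (long,short), yaw of long axis"""
    w=cast(p,c.reshape(-1,2),z)[:,:2]
    r=cv2.minAreaRect((w*1000).astype(np.float32))
    b=cv2.boxPoints(r);e=[b[1]-b[0],b[2]-b[1]];e.sort(key=lambda v:-np.linalg.norm(v))
    a=np.arctan2(e[0][1],e[0][0]);a=(a+np.pi/2)%np.pi-np.pi/2
    return np.round(b.mean(0),1),np.round([np.linalg.norm(v) for v in e],1),round(float(a),3)
def blobs(m,lo=50,hi=1e6):
    return [c for c in cv2.findContours(m.astype(np.uint8),cv2.RETR_EXTERNAL,cv2.CHAIN_APPROX_NONE)[0] if lo<cv2.contourArea(c)<hi]
def tool():
    s=read_state();return s,R.from_rotvec(s['orientation'])
def goto(x,y,z,yaw):
    """shift/turn in tool axes for a tcp goal; tool y axis at yaw (mod pi), pointing down"""
    s,r=tool();best=None
    for k in(-1,0,1):
        a=yaw+k*np.pi;Y=np.array([np.cos(a),np.sin(a),0]);Z=np.array([0,0,-1.]);X=np.cross(Y,Z)
        g=R.from_matrix(np.c_[X,Y,Z]);t=(r.inv()*g).as_rotvec()
        q6=s['q'][5]+t[2]
        if best is None or np.linalg.norm(t)<np.linalg.norm(best):best=t
    print('shift mm',np.round(1000*r.inv().apply(np.array([x,y,z])-s['tool_pos']),1),'turn',np.round(best,3),'q',np.round(s['q'],2))
E
python3 - <<'E'
from h import *
im=cv2.imread('pics/top0.png');p=camera_params('top')
hsv=cv2.cvtColor(im,cv2.COLOR_BGR2HSV)
m=(hsv[...,1]<60)&(hsv[...,2]>95)
for c in blobs(m,100):
    x,y,w,h=cv2.boundingRect(c)
    if 190<y<320 and 110<x<460: print((x,y,w,h),rect(p,c,.01),rect(p,c,.108)[0])
print('stack',cast(p,[[432,262],[436,250]],.106),cast(p,[441,274],.11))
cv2.imwrite('pics/crop.png',cv2.resize(im[200:310,330:520],None,fx=4,fy=4,interpolation=cv2.INTER_CUBIC))
E
```

```text
stack [[ 0.49791397 -0.31534456  0.106     ]
 [ 0.52426314 -0.32484054  0.106     ]] [[ 0.47175131 -0.33306793  0.11      ]]
```

View pics/crop.png

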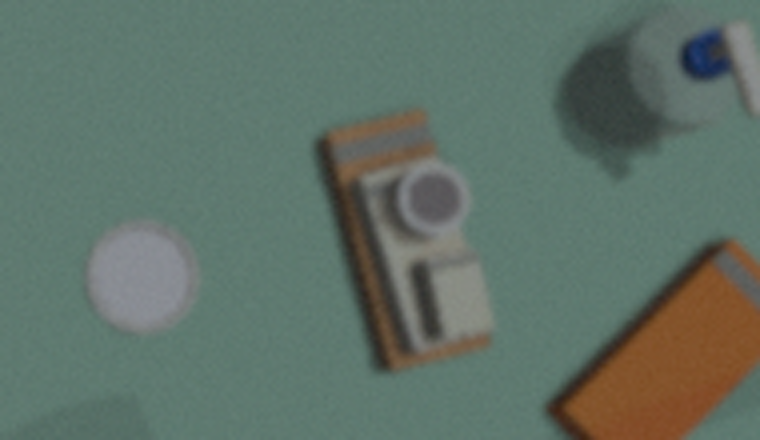

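The crop shows the chosen stack: brown large carton (432,262 in the top picture), with the medium carton, the jar (436,250) and the small carton (447,275) on it. Not to be taken: the orange cartons at (360,334) and (500,290), and the brown box on the books at the left edge (10,290).

Run:
```python
from h import *
im=cv2.imread('pics/top0.png');p=camera_params('top')
b=cv2.GaussianBlur(im,(3,3),0).astype(int)
print(b[258,222],b[258,180],b[265,430])
m=(b[...,2]-b[...,1]>-14)
for c in blobs(m,100):
    x,y,w,h=cv2.boundingRect(c)
    if 190<y<320 and 110<x<470: print((x,y,w,h),rect(p,c,.01),rect(p,c,.036))
goto(.44,-.29,.42,-.26-np.pi/2)
```

```text
[143 140 136] [111 121  93] [126 136 133]
(326, 316, 68, 35) (array([ 337.2, -166.3], dtype=float32), array([154.7,  68.7], dtype=float32), -1.472) (array([ 339.4, -163.5], dtype=float32), array([150.9,  67. ], dtype=float32), -1.472)
(466, 259, 66, 63) (array([ 439.3, -499.8], dtype=float32), array([161.1,  72.5], dtype=float32), -0.807) (array([ 438.9, -488.7], dtype=float32), array([157.1,  70.7], dtype=float32), -0.807)
(351, 255, 29, 28) (array([ 488.7, -180.7], dtype=float32), array([67.1, 64.5], dtype=float32), -1.564) (array([ 487.1, -177.6], dtype=float32), array([65.4, 62.9], dtype=float32), -1.564)
(128, 241, 26, 32) (array([513.7, 354.5], dtype=float32), array([68.9, 54.9], dtype=float32), 0.176) (array([511.5, 344.4], dtype=float32), array([67.2, 53.5], dtype=float32), 0.176)
(271, 229, 37, 58) (array([ 5.153e+02, -1.000e-01], dtype=float32), array([132.2,  74.9], dtype=float32), -0.119) (array([513.1,  -1.4], dtype=float32), array([128.9,  73. ], dtype=float32), -0.119)
(409, 227, 44, 66) (array([ 512.6, -342. ], dtype=float32), array([151.8,  82.3], dtype=float32), 0.24) (array([ 510.4, -334.8], dtype=float32), array([148.1,  80.3], dtype=float32), 0.24)
(201, 220, 43, 75) (array([514.1, 161.3], dtype=float32), array([172.2,  89.5], dtype=float32), 0.108) (array([511.9, 156. ], dtype=float32), array([168. ,  87.2], dtype=float32), 0.108)
shift mm [ 278.2 -152.3  -15.9] turn [-0.002  0.     0.692] q [-1.22  0.13  1.49 -0.    1.52 -0.09]
```

Run:
```python
from h import *
goto(.50,-.32,.42,.25+np.pi/2)
s,r=tool();p=camera_params('wrist')
print('cam in tool',r.inv().apply(p['position']-s['tool_pos']),'look',r.inv().apply(R.from_rotvec(p['rotation']).apply([0,0,-1])))
t=camera_params('top')
print(cast(t,[501,219],.09))
```

```text
shift mm [ 320.2 -100.   -16. ] turn [-0.002  0.     0.182] q [-1.22  0.13  1.49 -0.    1.52 -0.09]
cam in tool [ 8.24619412e-02 -3.93554047e-05  2.04915309e-02] look [-2.94637350e-01 -7.57316655e-04  9.55608842e-01]
[[ 0.59708774 -0.47801489  0.09      ]]
```

Call:
{"op": "carry_out", "data": {"targets": [{"x":0.055,"y":-0.017,"z":-0.016,"az":0.05,"hand":80},{"x":0.11,"y":-0.034,"z":-0.016,"az":0.1,"hand":80},{"x":0.165,"y":-0.05,"z":-0.016,"az":0.18,"hand":80},{"x":0.22,"y":-0.068,"z":-0.016,"az":0.182,"hand":80},{"x":0.275,"y":-0.085,"z":-0.016,"az":0.182,"hand":80},{"x":0.32,"y":-0.1,"z":-0.016,"az":0.182,"hand":80},{"x":0.32,"y":-0.1,"z":-0.016,"az":0.182,"hand":80},{"x":0.32,"y":-0.1,"z":-0.016,"az":0.182,"hand":80}], "newtons": 10}}

```text
schema error: expected keys hand, x, y, z, ax, ay, az
```

```bash
cat > look.py <<'E'
import sys,json
from h import *
n=sys.argv[1];s=read_state();p=camera_params('wrist');im,d=read_camera('wrist')
cv2.imwrite(f'pics/{n}.png',im);np.save(f'pics/{n}.npy',d)
json.dump({k:np.asarray(v).tolist() for k,v in p.items()},open(f'pics/{n}.json','w'))
print(s['t'],s['tool_pos'],s['q'].round(2))
E
python3 look.py w1
```

```text
0.1 [ 0.25105121 -0.54473612  0.40378515] [-1.22  0.13  1.49 -0.    1.52 -0.09]
```

View pics/w1.png

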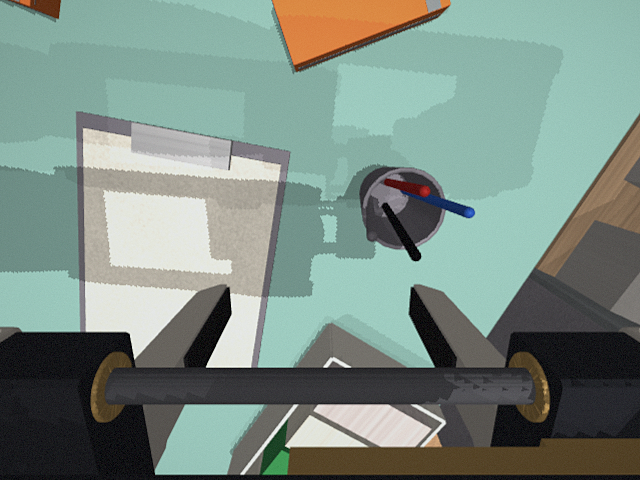

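Call:
{"op": "carry_out", "data": {"targets": [{"x":0.052,"y":-0.02,"z":-0.016,"ax":0,"ay":0,"az":0.05,"hand":80},{"x":0.104,"y":-0.04,"z":-0.016,"ax":0,"ay":0,"az":0.1,"hand":80},{"x":0.156,"y":-0.06,"z":-0.016,"ax":0,"ay":0,"az":0.15,"hand":80},{"x":0.208,"y":-0.08,"z":-0.016,"ax":0,"ay":0,"az":0.182,"hand":80},{"x":0.255,"y":-0.1,"z":-0.016,"ax":0,"ay":0,"az":0.182,"hand":80},{"x":0.255,"y":-0.1,"z":-0.016,"ax":0,"ay":0,"az":0.182,"hand":80},{"x":0.255,"y":-0.1,"z":-0.016,"ax":0,"ay":0,"az":0.182,"hand":80}], "newtons": 10}}

```text
t: 1.02
tool_pos: [0.4407, -0.3475, 0.4205]
orientation: [-3.117, -0.393, 0.001]
force: [-0.4, -0.6, 0.1]
opening: 0.0743
gripper_force: 0.0
```

```bash
python3 look.py w2
```

```text
1.025 [ 0.44073456 -0.34745717  0.42048625] [-0.76  0.02  1.58 -0.    1.55  0.56]
```

View pics/w2.png

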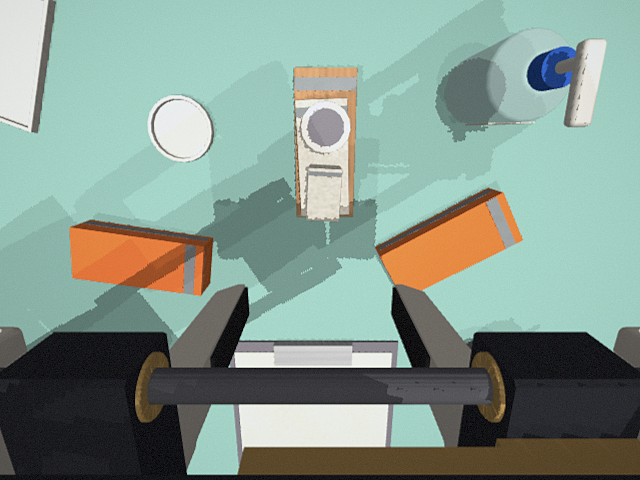

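The picture shows the stack near the middle: jar lid at (326,127), small carton at (324,193), both on the medium carton. The pump bottle stands at (530,80), clear of the hand.

```bash
cat > seg.py <<'E'
import json
from h import *
def load(n):
    p={k:np.array(v) for k,v in json.load(open(f'pics/{n}.json')).items()};d=np.load(f'pics/{n}.npy').astype(float)
    v,u=np.mgrid[:480,:640];c=np.stack([(u-p['cx'])/p['fx']*d,-(v-p['cy'])/p['fy']*d,-d],-1)
    w=R.from_rotvec(p['rotation']).apply(c.reshape(-1,3)).reshape(480,640,3)+p['position'];w[d==0]=np.nan
    return p,w
def tops(n,lo,hi,zt,win,amin=60):
    """blobs of points with lo<z<hi in the world window (x0,x1,y0,y1), as rectangles cast at zt"""
    p,w=load(n)
    m=(w[...,2]>lo)&(w[...,2]<hi)&(w[...,0]>win[0])&(w[...,0]<win[1])&(w[...,1]>win[2])&(w[...,1]<win[3])
    m=cv2.medianBlur(m.astype(np.uint8),3)
    for c in blobs(m,amin):
        k=np.zeros(m.shape,np.uint8);cv2.drawContours(k,[c],-1,1,-1)
        print(cv2.boundingRect(c),'z',round(float(np.nanmedian(w[k>0][:,2])),4),rect(p,c,zt))
E
python3 - <<'E'
from seg import *
W=(.40,.62,-.42,-.24)
print('jar/small');tops('w2',.095,.13,.108,W)
print('med');tops('w2',.06,.085,.07,W)
print('large');tops('w2',.028,.046,.036,W)
s,r=tool();print(r.as_matrix().round(3))
E
```

```text
jar/small
(306, 166, 36, 56) z 0.1094 (array([ 475.3, -341.3], dtype=float32), array([45.1, 28. ], dtype=float32), 0.194)
(301, 100, 49, 53) z 0.1058 (array([ 527.1, -329.3], dtype=float32), array([38.9, 38. ], dtype=float32), 0.251)
med
(295, 98, 54, 118) z 0.0694 (array([ 500.2, -334.5], dtype=float32), array([103.2,  45.8], dtype=float32), 0.29)
large
(295, 132, 6, 84) z 0.0354 (array([ 476.2, -314.2], dtype=float32), array([83.7,  4.4], dtype=float32), 0.254)
(294, 67, 63, 150) z 0.0354 (array([ 510.8, -334.1], dtype=float32), array([142.9,  59.4], dtype=float32), 0.249)
[[ 0.969  0.247 -0.001]
 [ 0.247 -0.969 -0.   ]
 [-0.001 -0.    -1.   ]]
```

Call:
{"op": "carry_out", "data": {"targets": [{"x":0.045,"y":0.002,"z":0,"ax":0,"ay":0,"az":0,"hand":68},{"x":0.0883,"y":0.0034,"z":0.02,"ax":0,"ay":0,"az":0,"hand":68},{"x":0.0883,"y":0.0034,"z":0.07,"ax":0,"ay":0,"az":0,"hand":68},{"x":0.0883,"y":0.0034,"z":0.11,"ax":0,"ay":0,"az":0,"hand":68},{"x":0.0883,"y":0.0034,"z":0.14,"ax":0,"ay":0,"az":0,"hand":68},{"x":0.0883,"y":0.0034,"z":0.155,"ax":0,"ay":0,"az":0,"hand":68},{"x":0.0883,"y":0.0034,"z":0.155,"ax":0,"ay":0,"az":0,"hand":68}]}}

```text
t: 1.95
tool_pos: [0.5264, -0.3295, 0.2648]
orientation: [-3.116, -0.389, 0.002]
force: [0.8, -0.5, 1.1]
opening: 0.0632
gripper_force: 0.0
```

Call:
{"op": "carry_out", "data": {"targets": [{"x":0,"y":0,"z":0,"ax":0,"ay":0,"az":0,"hand":38},{"x":0,"y":0,"z":0,"ax":0,"ay":0,"az":0,"hand":32},{"x":0,"y":0,"z":0,"ax":0,"ay":0,"az":0,"hand":25},{"x":0,"y":0,"z":0,"ax":0,"ay":0,"az":0,"hand":25},{"x":0,"y":0,"z":0,"ax":0,"ay":0,"az":0,"hand":25}]}}

```text
t: 2.58
tool_pos: [0.5277, -0.3291, 0.267]
orientation: [3.116, 0.391, 0.002]
force: [-0.9, -0.3, 5.8]
opening: 0.0397
gripper_force: 10.0
```

Call:
{"op": "carry_out", "data": {"targets": [{"x":0,"y":0,"z":-0.015,"ax":0,"ay":0,"az":0,"hand":25},{"x":0,"y":0,"z":-0.04,"ax":0,"ay":0,"az":0,"hand":25},{"x":0,"y":0,"z":-0.06,"ax":0,"ay":0,"az":0,"hand":25},{"x":0,"y":-0.04,"z":-0.06,"ax":0,"ay":0,"az":0,"hand":25},{"x":0,"y":-0.08,"z":-0.06,"ax":0,"ay":0,"az":0,"hand":25}]}}

```text
t: 3.2
tool_pos: [0.5073, -0.2508, 0.3268]
orientation: [3.117, 0.39, 0.001]
force: [-0.4, -0.1, -0.9]
opening: 0.0398
gripper_force: 10.0
```

```bash
python3 - <<'E'
from h import *
from seg import *
im=cv2.imread('pics/w2.png');p,w=load('w2')
b=cv2.GaussianBlur(im,(3,3),0).astype(int)
m=(b[...,2]-b[...,1]>-14)
for c in blobs(m,300):
    x,y,ww,h=cv2.boundingRect(c)
    if y<170 and x<230: print((x,y,ww,h),rect(p,c,.01))
python3=0
E
python3 look.py w3
python3 - <<'E'
from seg import *
W=(.40,.62,-.42,-.27)
tops('w3',.095,.13,.11,W);tops('w3',.06,.085,.07,W)
im=cv2.imread('pics/w3.png');b=cv2.GaussianBlur(im,(3,3),0).astype(int);p,w=load('w3')
for c in blobs(b[...,2]-b[...,1]>-14,300):
    print(cv2.boundingRect(c),rect(p,c,.01))
E
```

```text
(148, 96, 66, 66) (array([ 488.8, -183.1], dtype=float32), array([68.5, 65.2], dtype=float32), -1.32)
(0, 0, 56, 132) (array([513.7, -19.9], dtype=float32), array([130.6,  49.8], dtype=float32), -0.101)
3.2 [ 0.50728443 -0.25078068  0.32680076] [-0.55  0.09  1.68  0.    1.37  0.77]
(418, 313, 52, 19) z 0.1064 (array([ 497.6, -333.8], dtype=float32), array([32.3, 12.7], dtype=float32), -1.322)
(394, 219, 71, 111) z 0.0694 (array([ 511.1, -329.9], dtype=float32), array([85. , 47.5], dtype=float32), 0.287)
(593, 235, 47, 19) (array([ 568.5, -507.3], dtype=float32), array([47.2, 14.9], dtype=float32), 1.484)
(200, 195, 78, 76) (array([ 489.7, -181.9], dtype=float32), array([68.2, 67.2], dtype=float32), 0.213)
(0, 169, 640, 311) (array([ 396.9, -278.4], dtype=float32), array([709.5, 338.2], dtype=float32), -1.322)
(0, 53, 92, 185) (array([515.9,  -8.9], dtype=float32), array([132.2,  69. ], dtype=float32), -0.107)
```

View pics/w3.png

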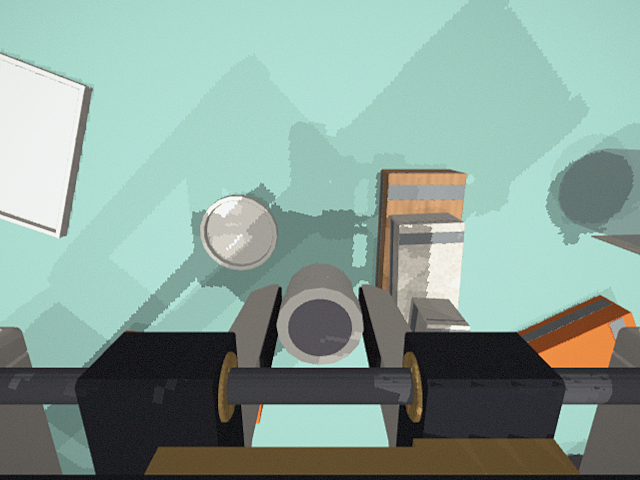

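Picture: the jar is held upright between the fingers (320,315); the round tray lies at (239,232).

Call:
{"op": "carry_out", "data": {"targets": [{"x":0,"y":-0.035,"z":0,"ax":0,"ay":0,"az":0,"hand":25},{"x":0,"y":-0.071,"z":0.02,"ax":0,"ay":0,"az":0,"hand":25},{"x":0,"y":-0.071,"z":0.06,"ax":0,"ay":0,"az":0,"hand":25},{"x":0,"y":-0.071,"z":0.095,"ax":0,"ay":0,"az":0,"hand":25},{"x":0,"y":-0.071,"z":0.115,"ax":0,"ay":0,"az":0,"hand":25},{"x":0,"y":-0.071,"z":0.123,"ax":0,"ay":0,"az":0,"hand":25},{"x":0,"y":-0.071,"z":0.126,"ax":0,"ay":0,"az":0,"hand":25},{"x":0,"y":-0.071,"z":0.126,"ax":0,"ay":0,"az":0,"hand":25}]}}

```text
t: 4.25
tool_pos: [0.4904, -0.1828, 0.2007]
orientation: [3.116, 0.391, 0.002]
force: [-0.1, -0.5, -0.3]
opening: 0.0394
gripper_force: 10.0
```

Call:
{"op": "carry_out", "data": {"targets": [{"x":0,"y":0,"z":0.001,"ax":0,"ay":0,"az":0,"hand":25},{"x":0,"y":0,"z":0.002,"ax":0,"ay":0,"az":0,"hand":25},{"x":0,"y":0,"z":0.002,"ax":0,"ay":0,"az":0,"hand":25}]}}

```text
t: 4.62
tool_pos: [0.4906, -0.1828, 0.1998]
orientation: [3.116, 0.391, 0.003]
force: [-4.4, 2.4, 12.9]
opening: 0.0396
gripper_force: 10.0
```

Call:
{"op": "carry_out", "data": {"targets": [{"x":0,"y":0,"z":0,"ax":0,"ay":0,"az":0,"hand":46},{"x":0,"y":0,"z":0,"ax":0,"ay":0,"az":0,"hand":60},{"x":0,"y":0,"z":-0.02,"ax":0,"ay":0,"az":0,"hand":60},{"x":0,"y":0,"z":-0.07,"ax":0,"ay":0,"az":0,"hand":60},{"x":0,"y":0,"z":-0.13,"ax":0,"ay":0,"az":0,"hand":60},{"x":-0.027,"y":0.05,"z":-0.14,"ax":0,"ay":0,"az":0.05,"hand":60},{"x":-0.0539,"y":0.1,"z":-0.14,"ax":0,"ay":0,"az":0.056,"hand":60},{"x":-0.0539,"y":0.1498,"z":-0.14,"ax":0,"ay":0,"az":0.056,"hand":60}]}}

```text
t: 5.62
tool_pos: [0.4737, -0.3429, 0.3384]
orientation: [3.126, 0.302, 0.001]
force: [-0.5, -0.6, -0.0]
opening: 0.0557
gripper_force: 0.0
```

Run:
```python
from h import *
im,d=read_camera('top');cv2.imwrite('pics/t1.png',im);p=camera_params('top')
x=im[225:320,330:470];cv2.imwrite('pics/t1c.png',cv2.resize(x,None,fx=4,fy=4))
goto(.4753,-.3413,.265,.194+np.pi/2)
```

```text
shift mm [ 2.1 -6.1 72.3] turn [ 0.003  0.    -0.003] q [-0.72  0.14  1.6  -0.    1.4   0.66]
```

View pics/t1c.png

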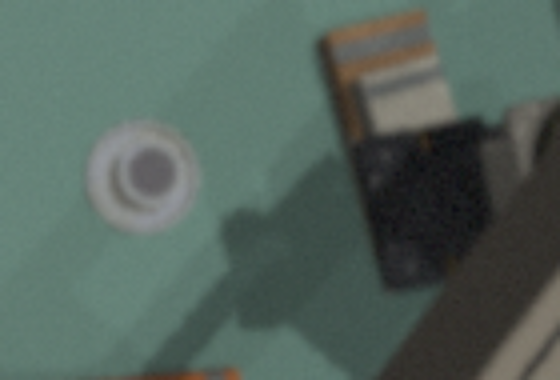

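The jar sits flat inside the round tray (crop at 150,172 within ring centred 143,177), a few mm off centre at most.

Call:
{"op": "carry_out", "data": {"targets": [{"x":0.002,"y":-0.006,"z":0.02,"ax":0,"ay":0,"az":0,"hand":60},{"x":0.002,"y":-0.006,"z":0.05,"ax":0,"ay":0,"az":0,"hand":60},{"x":0.002,"y":-0.006,"z":0.068,"ax":0,"ay":0,"az":0,"hand":60},{"x":0.002,"y":-0.006,"z":0.0725,"ax":0,"ay":0,"az":0,"hand":60},{"x":0.002,"y":-0.006,"z":0.0725,"ax":0,"ay":0,"az":0,"hand":34},{"x":0.002,"y":-0.006,"z":0.0725,"ax":0,"ay":0,"az":0,"hand":26},{"x":0.002,"y":-0.006,"z":0.0725,"ax":0,"ay":0,"az":0,"hand":18},{"x":0.002,"y":-0.006,"z":0.0725,"ax":0,"ay":0,"az":0,"hand":15}], "newtons": 8}}

```text
t: 6.68
tool_pos: [0.4759, -0.3351, 0.2664]
orientation: [3.125, 0.304, 0.002]
force: [-0.6, 0.0, 4.1]
opening: 0.0277
gripper_force: 8.0
```

Call:
{"op": "carry_out", "data": {"targets": [{"x":0,"y":0,"z":-0.015,"ax":0,"ay":0,"az":0,"hand":15},{"x":0,"y":0,"z":-0.04,"ax":0,"ay":0,"az":0,"hand":15},{"x":0,"y":0,"z":-0.06,"ax":0,"ay":0,"az":0,"hand":15},{"x":0.01,"y":-0.04,"z":-0.06,"ax":0,"ay":0,"az":0,"hand":15},{"x":0.022,"y":-0.09,"z":-0.06,"ax":0,"ay":0,"az":0,"hand":15},{"x":0.036,"y":-0.145,"z":-0.06,"ax":0,"ay":0,"az":0,"hand":15},{"x":0.05,"y":-0.2,"z":-0.06,"ax":0,"ay":0,"az":0,"hand":15},{"x":0.064,"y":-0.255,"z":-0.06,"ax":0,"ay":0,"az":0,"hand":15}]}}

```text
t: 7.68
tool_pos: [0.4891, -0.0705, 0.3263]
orientation: [3.127, 0.303, 0.002]
force: [0.5, -0.1, 0.3]
opening: 0.0281
gripper_force: 8.0
```

Call:
{"op": "carry_out", "data": {"targets": [{"x":0.014,"y":-0.055,"z":0,"ax":0,"ay":0,"az":0,"hand":15},{"x":0.028,"y":-0.11,"z":0,"ax":0,"ay":0,"az":0,"hand":15},{"x":0.042,"y":-0.165,"z":0,"ax":0,"ay":0,"az":0,"hand":15},{"x":0.056,"y":-0.22,"z":0,"ax":0,"ay":0,"az":0,"hand":15},{"x":0.07,"y":-0.27,"z":0,"ax":0,"ay":0,"az":0,"hand":15},{"x":0.08,"y":-0.31,"z":0,"ax":0,"ay":0,"az":0,"hand":15},{"x":0.085,"y":-0.33,"z":0,"ax":0,"ay":0,"az":0,"hand":15},{"x":0.085,"y":-0.33,"z":0,"ax":0,"ay":0,"az":0,"hand":15}]}}

```text
t: 8.68
tool_pos: [0.509, 0.2688, 0.3256]
orientation: [3.126, 0.307, 0.0]
force: [-0.8, 0.5, -0.8]
opening: 0.028
gripper_force: 8.0
```

```bash
python3 look.py w4
cat > trays.py <<'E'
import sys
from seg import *
n=sys.argv[1];im=cv2.imread(f'pics/{n}.png');b=cv2.GaussianBlur(im,(3,3),0).astype(int);p,w=load(n)
for c in blobs(b[...,2]-b[...,1]>-14,300):
    print(cv2.boundingRect(c),rect(p,c,.01))
E
python3 trays.py w4; python3 -c "
from h import *
goto(.5137,.3545,.1994,.176+np.pi/2)"
```

```text
8.675 [0.50900246 0.26878929 0.32556082] [ 0.4   0.12  1.65 -0.    1.38  1.77]
(188, 167, 68, 80) (array([515.2, 354.5], dtype=float32), array([68.3, 53.4], dtype=float32), 0.191)
(0, 146, 640, 334) (array([406.6, 249.4], dtype=float32), array([707.1, 355.4], dtype=float32), -1.374)
(0, 12, 49, 116) (array([585.8, 515.2], dtype=float32), array([82.6, 36.4], dtype=float32), -0.066)
(533, 0, 76, 18) (array([710.9, 124.1], dtype=float32), array([54.4, 10.7], dtype=float32), -1.375)
shift mm [ 21.3 -84.2 125.9] turn [0.001 0.    0.019] q [ 0.4   0.11  1.65 -0.    1.38  1.77]
```

View pics/w4.png

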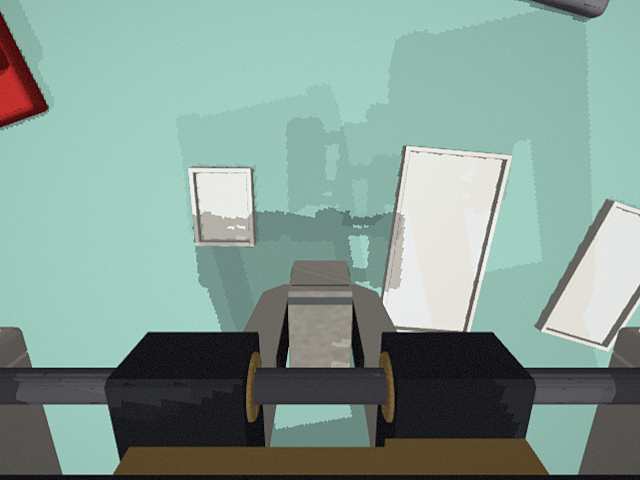

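Picture: the small carton is held squarely (320,330); small tray at (222,207), free.

Call:
{"op": "carry_out", "data": {"targets": [{"x":0.011,"y":-0.042,"z":0,"ax":0,"ay":0,"az":0.01,"hand":15},{"x":0.022,"y":-0.084,"z":0.02,"ax":0,"ay":0,"az":0.01,"hand":15},{"x":0.022,"y":-0.084,"z":0.06,"ax":0,"ay":0,"az":0.01,"hand":15},{"x":0.022,"y":-0.084,"z":0.095,"ax":0,"ay":0,"az":0.01,"hand":15},{"x":0.022,"y":-0.084,"z":0.115,"ax":0,"ay":0,"az":0.01,"hand":15},{"x":0.022,"y":-0.084,"z":0.123,"ax":0,"ay":0,"az":0.01,"hand":15},{"x":0.022,"y":-0.084,"z":0.126,"ax":0,"ay":0,"az":0.01,"hand":15},{"x":0.022,"y":-0.084,"z":0.127,"ax":0,"ay":0,"az":0.01,"hand":15}]}}

```text
t: 9.72
tool_pos: [0.5152, 0.3548, 0.1996]
orientation: [-3.128, -0.288, -0.003]
force: [0.4, -0.2, -0.9]
opening: 0.028
gripper_force: 8.0
```

Call:
{"op": "carry_out", "data": {"targets": [{"x":0,"y":0,"z":0,"ax":0,"ay":0,"az":0,"hand":15},{"x":0,"y":0,"z":0,"ax":0,"ay":0,"az":0,"hand":15}]}}

```text
t: 9.98
tool_pos: [0.5149, 0.3549, 0.1994]
orientation: [-3.128, -0.288, -0.003]
force: [-0.2, -0.2, 2.7]
opening: 0.0283
gripper_force: 8.0
```

Call:
{"op": "carry_out", "data": {"targets": [{"x":0,"y":0,"z":0.0006,"ax":0,"ay":0,"az":0,"hand":15},{"x":0,"y":0,"z":0.0006,"ax":0,"ay":0,"az":0,"hand":34},{"x":0,"y":0,"z":0.0006,"ax":0,"ay":0,"az":0,"hand":50},{"x":0,"y":0,"z":-0.03,"ax":0,"ay":0,"az":0,"hand":60},{"x":0,"y":0,"z":-0.08,"ax":0,"ay":0,"az":0,"hand":60},{"x":0,"y":0,"z":-0.13,"ax":0,"ay":0,"az":0,"hand":60},{"x":-0.04,"y":0.04,"z":-0.16,"ax":0,"ay":0,"az":0,"hand":75},{"x":-0.07,"y":0.09,"z":-0.18,"ax":0,"ay":0,"az":0,"hand":75}]}}

```text
t: 10.98
tool_pos: [0.4616, 0.2536, 0.3795]
orientation: [-3.128, -0.291, -0.002]
force: [-0.0, -0.3, 0.6]
opening: 0.0683
gripper_force: 0.0
```

```bash
python3 look.py w5; python3 trays.py w5; python3 -c "
from seg import *
tops('w5',.033,.06,.043,(.45,.58,.3,.42))
goto(.435,-.35,.38,.27+np.pi/2)"
```

```text
10.975 [0.46159551 0.25362924 0.37951489] [ 0.41 -0.06  1.73  0.    1.47  1.79]
(0, 284, 640, 196) (array([255.9, 216.6], dtype=float32), array([835.2, 276.5], dtype=float32), -1.384)
(510, 138, 130, 142) (array([516.4,   4.1], dtype=float32), array([131.3,  79.4], dtype=float32), -0.118)
(197, 111, 60, 73) (array([514.5, 354.4], dtype=float32), array([66.7, 53.1], dtype=float32), 0.186)
(367, 88, 116, 181) (array([514.5, 163.2], dtype=float32), array([171.3,  88.9], dtype=float32), 0.109)
(0, 0, 73, 77) (array([577.9, 538. ], dtype=float32), array([60.4, 59.7], dtype=float32), 0.5)
(199, 125, 38, 52) z 0.0424 (array([513.2, 353.8], dtype=float32), array([43. , 29.9], dtype=float32), 0.186)
shift mm [-134.4  584.2    2.8] turn [ 0.003 -0.002 -0.086] q [ 0.4  -0.07  1.73 -0.    1.48  1.79]
```

Call:
{"op": "carry_out", "data": {"targets": [{"x":-0.01,"y":0.05,"z":0,"ax":0,"ay":0,"az":0,"hand":80},{"x":-0.022,"y":0.105,"z":0,"ax":0,"ay":0,"az":0,"hand":80},{"x":-0.035,"y":0.16,"z":0,"ax":0,"ay":0,"az":-0.02,"hand":80},{"x":-0.048,"y":0.215,"z":0,"ax":0,"ay":0,"az":-0.03,"hand":80},{"x":-0.06,"y":0.27,"z":0,"ax":0,"ay":0,"az":-0.04,"hand":80},{"x":-0.073,"y":0.325,"z":0,"ax":0,"ay":0,"az":-0.05,"hand":80},{"x":-0.086,"y":0.38,"z":0,"ax":0,"ay":0,"az":-0.06,"hand":80},{"x":-0.099,"y":0.435,"z":0,"ax":0,"ay":0,"az":-0.086,"hand":80}]}}

```text
t: 12.02
tool_pos: [0.444, -0.1936, 0.378]
orientation: [3.113, 0.423, 0.001]
force: [0.3, -0.2, 0.7]
opening: 0.0746
gripper_force: 0.0
```

Call:
{"op": "carry_out", "data": {"targets": [{"x":-0.013,"y":0.055,"z":0,"ax":0,"ay":0,"az":0,"hand":80},{"x":-0.024,"y":0.105,"z":0,"ax":0,"ay":0,"az":0,"hand":80},{"x":-0.035,"y":0.14,"z":0,"ax":0,"ay":0,"az":0,"hand":80},{"x":-0.035,"y":0.149,"z":0,"ax":0,"ay":0,"az":0,"hand":80},{"x":-0.035,"y":0.149,"z":0,"ax":0,"ay":0,"az":0,"hand":80}]}}

```text
t: 12.65
tool_pos: [0.4506, -0.3446, 0.3776]
orientation: [-3.112, -0.421, 0.0]
force: [-0.3, 0.0, 0.3]
opening: 0.0742
gripper_force: 0.0
```

```bash
python3 look.py w6; python3 -c "
from seg import *
W=(.40,.62,-.42,-.24)
tops('w6',.06,.085,.07,W);tops('w6',.028,.046,.036,W)
tops('w6',.031,.046,.039,(.44,.54,-.22,-.14));s,r=tool();print(r.as_matrix().round(3))"
```

```text
12.65 [ 0.45057087 -0.34462506  0.37762288] [-0.74  0.06  1.62  0.    1.47  0.56]
(294, 107, 60, 131) z 0.0695 (array([ 500.1, -334.6], dtype=float32), array([103.4,  45.7], dtype=float32), 0.29)
(294, 139, 5, 98) z 0.0353 (array([ 477.8, -314. ], dtype=float32), array([88.3,  3.8], dtype=float32), 0.248)
(294, 71, 72, 167) z 0.0355 (array([ 511.2, -334.2], dtype=float32), array([142.9,  59.1], dtype=float32), 0.248)
(130, 112, 49, 48) z 0.0387 (array([ 490.5, -184.3], dtype=float32), array([41.7, 38.9], dtype=float32), -1.301)
[[ 0.964  0.267 -0.   ]
 [ 0.267 -0.964  0.001]
 [-0.    -0.001 -1.   ]]
```

View pics/w6.png

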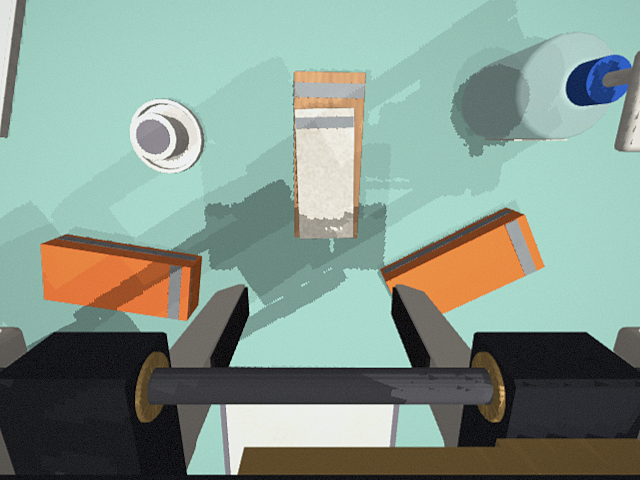

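Picture: medium carton (326,172) bare on the large one, jar upright in the round tray (160,135).

Call:
{"op": "carry_out", "data": {"targets": [{"x":0.0504,"y":0.0036,"z":0.02,"ax":0,"ay":0,"az":-0.02,"hand":75},{"x":0.0504,"y":0.0036,"z":0.07,"ax":0,"ay":0,"az":-0.02,"hand":75},{"x":0.0504,"y":0.0036,"z":0.115,"ax":0,"ay":0,"az":-0.02,"hand":75},{"x":0.0504,"y":0.0036,"z":0.138,"ax":0,"ay":0,"az":-0.02,"hand":75},{"x":0.0504,"y":0.0036,"z":0.147,"ax":0,"ay":0,"az":-0.02,"hand":75},{"x":0.0504,"y":0.0036,"z":0.147,"ax":0,"ay":0,"az":-0.02,"hand":75},{"x":0.0504,"y":0.0036,"z":0.147,"ax":0,"ay":0,"az":-0.02,"hand":75}]}}

```text
t: 13.58
tool_pos: [0.5007, -0.335, 0.2329]
orientation: [3.107, 0.454, 0.003]
force: [-0.2, -0.5, 0.6]
opening: 0.0698
gripper_force: 0.0
```

```bash
python3 -c "
from h import *
goto(.5001,-.3346,.230,.29+np.pi/2)"
```

```text
shift mm [-0.5 -0.5  2.9] turn [ 0.002 -0.002  0.   ] q [-0.67  0.28  1.64  0.    1.22  0.61]
```

Call:
{"op": "carry_out", "data": {"targets": [{"x":0,"y":0,"z":0.002,"ax":0,"ay":0,"az":0,"hand":58},{"x":0,"y":0,"z":0.002,"ax":0,"ay":0,"az":0,"hand":50},{"x":0,"y":0,"z":0.002,"ax":0,"ay":0,"az":0,"hand":42},{"x":0,"y":0,"z":0.002,"ax":0,"ay":0,"az":0,"hand":35},{"x":0,"y":0,"z":0.002,"ax":0,"ay":0,"az":0,"hand":35},{"x":0,"y":0,"z":0.002,"ax":0,"ay":0,"az":0,"hand":35}], "newtons": 15}}

```text
t: 14.32
tool_pos: [0.5001, -0.3349, 0.2293]
orientation: [3.108, 0.453, 0.0]
force: [-0.6, 0.1, 3.1]
opening: 0.0458
gripper_force: 15.0
```

Call:
{"op": "carry_out", "data": {"targets": [{"x":0,"y":0,"z":-0.015,"ax":0,"ay":0,"az":0,"hand":35},{"x":0,"y":0,"z":-0.045,"ax":0,"ay":0,"az":0,"hand":35},{"x":0,"y":0,"z":-0.085,"ax":0,"ay":0,"az":0,"hand":35},{"x":0.015,"y":-0.045,"z":-0.1,"ax":0,"ay":0,"az":0.1,"hand":35},{"x":0.034,"y":-0.095,"z":-0.1,"ax":0,"ay":0,"az":0.2,"hand":35},{"x":0.052,"y":-0.145,"z":-0.1,"ax":0,"ay":0,"az":0.3,"hand":35},{"x":0.07,"y":-0.195,"z":-0.1,"ax":0,"ay":0,"az":0.4,"hand":35},{"x":0.078,"y":-0.215,"z":-0.1,"ax":0,"ay":0,"az":0.408,"hand":35}]}}

```text
t: 15.32
tool_pos: [0.5132, -0.1038, 0.3297]
orientation: [-3.136, 0.184, -0.001]
force: [-0.7, -0.6, -0.8]
opening: 0.0459
gripper_force: 15.0
```

Call:
{"op": "carry_out", "data": {"targets": [{"x":0,"y":0,"z":0,"ax":0,"ay":0,"az":0,"hand":35},{"x":0,"y":0,"z":0,"ax":0,"ay":0,"az":0,"hand":35}]}}

```text
t: 15.58
tool_pos: [0.5133, -0.107, 0.3294]
orientation: [3.136, -0.185, 0.001]
force: [0.0, 0.3, -1.3]
opening: 0.0455
gripper_force: 15.0
```

```bash
python3 look.py w7; python3 trays.py w7; python3 -c "
from seg import *
tops('w7',.16,.22,.197,(.3,.7,-.3,.1));goto(.516,.0005,.1963,-.118+np.pi/2)"
```

```text
15.575 [ 0.51334287 -0.10701289  0.32944835] [-0.3  -0.03  1.79 -0.    1.38  1.39]
(0, 159, 640, 321) (array([402.4, -93.4], dtype=float32), array([716.4, 349.8], dtype=float32), 1.453)
(526, 107, 114, 194) (array([ 504.2, -343.7], dtype=float32), array([164.8,  85.6], dtype=float32), 0.248)
(389, 404, 10, 26) z 0.2162 (array([ 486.6, -132.9], dtype=float32), array([12.3,  3.5], dtype=float32), -0.053)
(273, 404, 94, 17) z 0.1697 (array([ 492.2, -104.3], dtype=float32), array([36.6,  7.7], dtype=float32), 1.453)
(241, 404, 10, 26) z 0.216 (array([493.4, -75.2], dtype=float32), array([12.3,  3.5], dtype=float32), -0.184)
(221, 209, 198, 158) z 0.1699 (array([ 542.8, -110.3], dtype=float32), array([71.1, 59.6], dtype=float32), 1.453)
shift mm [ -10.1 -107.5  133. ] turn [ 0.    -0.    -0.001] q [-0.3  -0.03  1.79 -0.    1.38  1.39]
```

View pics/w7.png

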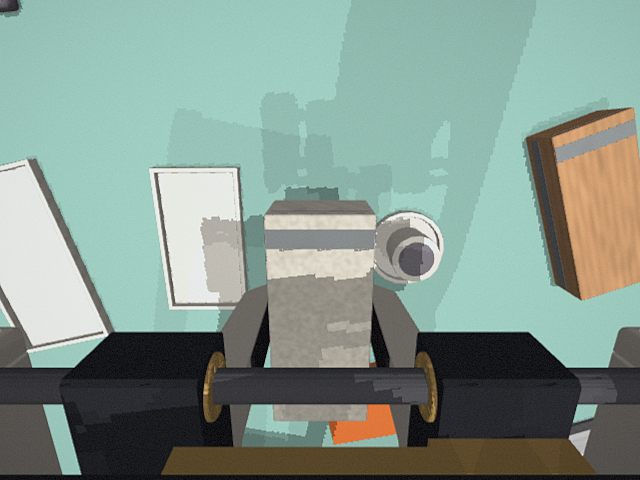

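Picture: medium carton held level (320,300); medium tray at (200,238).

Call:
{"op": "carry_out", "data": {"targets": [{"x":-0.005,"y":-0.05,"z":0,"ax":0,"ay":0,"az":0,"hand":35},{"x":-0.01,"y":-0.1,"z":0,"ax":0,"ay":0,"az":0,"hand":35},{"x":-0.01,"y":-0.1075,"z":0.05,"ax":0,"ay":0,"az":0,"hand":35},{"x":-0.01,"y":-0.1075,"z":0.095,"ax":0,"ay":0,"az":0,"hand":35},{"x":-0.01,"y":-0.1075,"z":0.12,"ax":0,"ay":0,"az":0,"hand":35},{"x":-0.01,"y":-0.1075,"z":0.129,"ax":0,"ay":0,"az":0,"hand":35},{"x":-0.01,"y":-0.1075,"z":0.132,"ax":0,"ay":0,"az":0,"hand":35},{"x":-0.01,"y":-0.1075,"z":0.133,"ax":0,"ay":0,"az":0,"hand":35}]}}

```text
t: 16.62
tool_pos: [0.5169, 0.001, 0.1972]
orientation: [3.136, -0.186, 0.003]
force: [0.5, -0.7, -2.0]
opening: 0.0459
gripper_force: 15.0
```

Call:
{"op": "carry_out", "data": {"targets": [{"x":0,"y":0,"z":0,"ax":0,"ay":0,"az":0,"hand":35},{"x":0,"y":0,"z":0.0005,"ax":0,"ay":0,"az":0,"hand":35}]}}

```text
t: 16.88
tool_pos: [0.5165, 0.0014, 0.1964]
orientation: [3.136, -0.185, 0.002]
force: [-0.0, -0.6, -1.9]
opening: 0.0459
gripper_force: 15.0
```

Not yet touching (the force is still its weight); lower a little more.

Call:
{"op": "carry_out", "data": {"targets": [{"x":0,"y":0,"z":0.001,"ax":0,"ay":0,"az":0,"hand":35},{"x":0,"y":0,"z":0.0015,"ax":0,"ay":0,"az":0,"hand":35},{"x":0,"y":0,"z":0.0015,"ax":0,"ay":0,"az":0,"hand":35}]}}

```text
t: 17.25
tool_pos: [0.5166, 0.0014, 0.1962]
orientation: [3.136, -0.185, 0.002]
force: [-9.3, 0.6, 17.4]
opening: 0.0457
gripper_force: 15.0
```

Call:
{"op": "carry_out", "data": {"targets": [{"x":0,"y":0,"z":-0.0012,"ax":0,"ay":0,"az":0,"hand":35},{"x":0,"y":0,"z":-0.0012,"ax":0,"ay":0,"az":0,"hand":52},{"x":0,"y":0,"z":-0.0012,"ax":0,"ay":0,"az":0,"hand":58},{"x":0,"y":0,"z":-0.01,"ax":0,"ay":0,"az":0,"hand":65},{"x":0,"y":0,"z":-0.05,"ax":0,"ay":0,"az":0,"hand":70},{"x":0,"y":0,"z":-0.11,"ax":0,"ay":0,"az":0,"hand":90},{"x":-0.04,"y":0.04,"z":-0.16,"ax":0,"ay":0,"az":0,"hand":90},{"x":-0.06,"y":0.09,"z":-0.18,"ax":0,"ay":0,"az":0,"hand":90}]}}

```text
t: 18.25
tool_pos: [0.4486, -0.0755, 0.3745]
orientation: [3.136, -0.181, 0.006]
force: [0.4, -0.8, 0.0]
opening: 0.0834
gripper_force: 0.0
```

```bash
python3 look.py w8; python3 trays.py w8; python3 -c "
from seg import *
tops('w8',.026,.05,.037,(.45,.58,-.05,.05));goto(.445,-.35,.378,.249+np.pi/2)"
```

```text
18.25 [ 0.44863405 -0.07551709  0.37448818] [-0.28 -0.26  1.92  0.    1.48  1.41]
(0, 269, 640, 211) (array([254.7, -52.1], dtype=float32), array([821.5, 288.7], dtype=float32), 1.456)
(388, 133, 72, 70) (array([ 489.3, -180.4], dtype=float32), array([68.1, 65.1], dtype=float32), 1.456)
(189, 88, 88, 141) (array([516.2,  -1.1], dtype=float32), array([130.4,  74.8], dtype=float32), -0.114)
(0, 80, 149, 192) (array([515. , 158.6], dtype=float32), array([170.6,  92.7], dtype=float32), 0.109)
(537, 23, 103, 191) (array([ 506.8, -342.9], dtype=float32), array([156.1,  86.8], dtype=float32), 0.248)
(193, 101, 63, 121) z 0.0365 (array([516.6,   0.6], dtype=float32), array([103.5,  47.6], dtype=float32), -0.118)
shift mm [ 30.1 267.8   0.6] turn [ 0.005 -0.004 -0.367] q [-0.29 -0.27  1.92 -0.    1.48  1.4 ]
```

Call:
{"op": "carry_out", "data": {"targets": [{"x":0.006,"y":0.05,"z":0,"ax":0,"ay":0,"az":-0.07,"hand":100},{"x":0.012,"y":0.1,"z":0,"ax":0,"ay":0,"az":-0.14,"hand":100},{"x":0.018,"y":0.15,"z":0,"ax":0,"ay":0,"az":-0.22,"hand":100},{"x":0.024,"y":0.2,"z":0,"ax":0,"ay":0,"az":-0.3,"hand":100},{"x":0.03,"y":0.25,"z":0,"ax":0,"ay":0,"az":-0.367,"hand":100},{"x":0.03,"y":0.268,"z":0,"ax":0,"ay":0,"az":-0.367,"hand":100},{"x":0.03,"y":0.268,"z":0,"ax":0,"ay":0,"az":-0.367,"hand":100},{"x":0.03,"y":0.268,"z":0,"ax":0,"ay":0,"az":-0.367,"hand":100}]}}

```text
t: 19.3
tool_pos: [0.4475, -0.3441, 0.3713]
orientation: [-3.116, -0.39, -0.0]
force: [-0.7, -0.5, 0.4]
opening: 0.0927
gripper_force: 0.0
```

```bash
python3 look.py w9; python3 -c "
from seg import *
tops('w9',.028,.046,.036,(.40,.62,-.42,-.24))
p,w=load('w9');m=(w[...,2]>.06)&(w[...,2]<.16)&(w[...,1]<-.36)&(w[...,0]>.5);print('bottle y max',np.nanmax(w[m][:,1]) if m.any() else None, np.nanmin(w[m][:,0]) if m.any() else 0)
goto(.511,-.3343,.231,.249+np.pi/2)"
```

```text
19.3 [ 0.44750021 -0.34414429  0.37126924] [-0.75  0.05  1.63  0.    1.46  0.58]
(291, 66, 74, 170) z 0.0354 (array([ 511.3, -333.9], dtype=float32), array([142.4,  59.7], dtype=float32), 0.248)
bottle y max -0.43969395420270085 0.5649606256736625
shift mm [ 63.8   6.4 140.4] turn [-0.    -0.     0.001] q [-0.75  0.05  1.63  0.    1.46  0.57]
```

Call:
{"op": "carry_out", "data": {"targets": [{"x":0.05,"y":0.0064,"z":0.02,"ax":0,"ay":0,"az":0,"hand":98},{"x":0.0638,"y":0.0064,"z":0.07,"ax":0,"ay":0,"az":0,"hand":98},{"x":0.0638,"y":0.0064,"z":0.12,"ax":0,"ay":0,"az":0,"hand":98},{"x":0.0638,"y":0.0064,"z":0.155,"ax":0,"ay":0,"az":0,"hand":98},{"x":0.0638,"y":0.0064,"z":0.17,"ax":0,"ay":0,"az":0,"hand":98},{"x":0.0638,"y":0.0064,"z":0.174,"ax":0,"ay":0,"az":0,"hand":98},{"x":0.0638,"y":0.0064,"z":0.174,"ax":0,"ay":0,"az":0,"hand":80},{"x":0.0638,"y":0.0064,"z":0.174,"ax":0,"ay":0,"az":0,"hand":72}], "newtons": 25}}

```text
t: 20.35
tool_pos: [0.5114, -0.3364, 0.1993]
orientation: [3.115, 0.389, 0.003]
force: [0.5, -0.1, 0.8]
opening: 0.0756
gripper_force: 0.0
```

Call:
{"op": "carry_out", "data": {"targets": [{"x":0,"y":0,"z":0,"ax":0,"ay":0,"az":0,"hand":64},{"x":0,"y":0,"z":0,"ax":0,"ay":0,"az":0,"hand":55},{"x":0,"y":0,"z":0,"ax":0,"ay":0,"az":0,"hand":50},{"x":0,"y":0,"z":0,"ax":0,"ay":0,"az":0,"hand":50}]}}

```text
t: 20.85
tool_pos: [0.511, -0.336, 0.1982]
orientation: [3.117, 0.39, 0.001]
force: [-0.7, 2.5, 5.7]
opening: 0.0596
gripper_force: 25.0
```

Call:
{"op": "carry_out", "data": {"targets": [{"x":0,"y":0,"z":-0.012,"ax":0,"ay":0,"az":0,"hand":50},{"x":0,"y":0,"z":-0.04,"ax":0,"ay":0,"az":0,"hand":50},{"x":0,"y":0,"z":-0.08,"ax":0,"ay":0,"az":0,"hand":50},{"x":0.008,"y":-0.03,"z":-0.1,"ax":0,"ay":0,"az":0.02,"hand":50},{"x":0.018,"y":-0.07,"z":-0.1,"ax":0,"ay":0,"az":0.05,"hand":50},{"x":0.031,"y":-0.12,"z":-0.1,"ax":0,"ay":0,"az":0.08,"hand":50},{"x":0.044,"y":-0.17,"z":-0.1,"ax":0,"ay":0,"az":0.11,"hand":50},{"x":0.057,"y":-0.22,"z":-0.1,"ax":0,"ay":0,"az":0.14,"hand":50}]}}

```text
t: 21.85
tool_pos: [0.5114, -0.1072, 0.2978]
orientation: [3.137, 0.169, 0.001]
force: [0.7, -0.3, -1.6]
opening: 0.0597
gripper_force: 25.0
```

```bash
python3 -c "
from h import *
print(read_state()['opening']);goto(.5145,.1625,.2995,.109+np.pi/2)"
```

```text
0.05973763656578877
shift mm [  32.  -267.8   -1.8] turn [ 0.    -0.    -0.002] q [-0.3  -0.    1.82 -0.    1.32  1.16]
```

Call:
{"op": "carry_out", "data": {"targets": [{"x":0.006,"y":-0.05,"z":0,"ax":0,"ay":0,"az":0,"hand":50},{"x":0.013,"y":-0.1,"z":0,"ax":0,"ay":0,"az":0,"hand":50},{"x":0.02,"y":-0.14,"z":0,"ax":0,"ay":0,"az":0,"hand":50},{"x":0.02,"y":-0.155,"z":0,"ax":0,"ay":0,"az":0,"hand":50},{"x":0.02,"y":-0.155,"z":0,"ax":0,"ay":0,"az":0,"hand":50},{"x":0.02,"y":-0.155,"z":0,"ax":0,"ay":0,"az":0,"hand":50}]}}

```text
t: 22.6
tool_pos: [0.5148, 0.0465, 0.2973]
orientation: [3.136, 0.17, -0.0]
force: [0.2, -0.3, -2.3]
opening: 0.0597
gripper_force: 25.0
```

```bash
python3 look.py wa; python3 trays.py wa; python3 -c "
from h import *
goto(.5145,.1625,.2012,.109+np.pi/2)"
```

```text
22.6 [0.51482869 0.04651633 0.29733207] [-0.01 -0.02  1.84 -0.    1.32  1.45]
(0, 112, 640, 368) (array([440.4,  38.9], dtype=float32), array([639.6, 344.9], dtype=float32), -1.463)
shift mm [  12.1 -115.6   96.1] turn [ 0.     0.    -0.002] q [-0.01 -0.02  1.84 -0.    1.32  1.45]
```

View pics/wa.png

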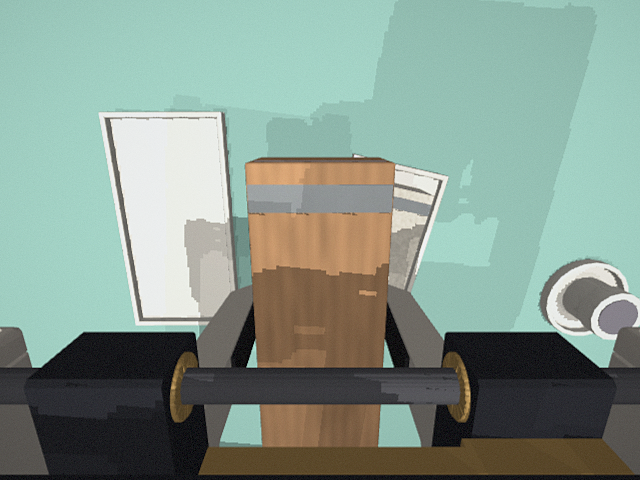

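Picture: large carton held level (320,270), large tray at (170,220), medium carton untouched in its tray at (415,230).

Call:
{"op": "carry_out", "data": {"targets": [{"x":0.006,"y":-0.05,"z":0,"ax":0,"ay":0,"az":0,"hand":50},{"x":0.012,"y":-0.1,"z":0,"ax":0,"ay":0,"az":0,"hand":50},{"x":0.012,"y":-0.1157,"z":0.015,"ax":0,"ay":0,"az":0,"hand":50},{"x":0.012,"y":-0.1157,"z":0.05,"ax":0,"ay":0,"az":0,"hand":50},{"x":0.012,"y":-0.1157,"z":0.08,"ax":0,"ay":0,"az":0,"hand":50},{"x":0.012,"y":-0.1157,"z":0.092,"ax":0,"ay":0,"az":0,"hand":50},{"x":0.012,"y":-0.1157,"z":0.0955,"ax":0,"ay":0,"az":0,"hand":50},{"x":0.012,"y":-0.1157,"z":0.0955,"ax":0,"ay":0,"az":0,"hand":50}]}}

```text
t: 23.65
tool_pos: [0.5148, 0.1636, 0.2027]
orientation: [-3.137, -0.17, -0.002]
force: [0.9, -0.3, -2.1]
opening: 0.0599
gripper_force: 25.0
```

Call:
{"op": "carry_out", "data": {"targets": [{"x":0,"y":0,"z":0,"ax":0,"ay":0,"az":0,"hand":50},{"x":0,"y":0,"z":0,"ax":0,"ay":0,"az":0,"hand":50}]}}

```text
t: 23.9
tool_pos: [0.5146, 0.164, 0.2027]
orientation: [-3.137, -0.171, -0.003]
force: [-0.7, 0.1, -2.2]
opening: 0.0599
gripper_force: 25.0
```

Call:
{"op": "carry_out", "data": {"targets": [{"x":0,"y":0,"z":0.001,"ax":0,"ay":0,"az":0,"hand":50},{"x":0,"y":0,"z":0.0018,"ax":0,"ay":0,"az":0,"hand":50},{"x":0,"y":0,"z":0.0022,"ax":0,"ay":0,"az":0,"hand":50},{"x":0,"y":0,"z":0.0022,"ax":0,"ay":0,"az":0,"hand":50}]}}

```text
t: 24.4
tool_pos: [0.5145, 0.1641, 0.2011]
orientation: [3.137, 0.171, 0.001]
force: [-6.4, -1.7, 12.9]
opening: 0.0602
gripper_force: 25.0
```

Touching; release, rise and look.

Call:
{"op": "carry_out", "data": {"targets": [{"x":0,"y":0,"z":-0.0008,"ax":0,"ay":0,"az":0,"hand":50},{"x":0,"y":0,"z":-0.0008,"ax":0,"ay":0,"az":0,"hand":68},{"x":0,"y":0,"z":-0.0008,"ax":0,"ay":0,"az":0,"hand":76},{"x":0,"y":0,"z":-0.01,"ax":0,"ay":0,"az":0,"hand":85},{"x":0,"y":0,"z":-0.05,"ax":0,"ay":0,"az":0,"hand":90},{"x":0,"y":0,"z":-0.11,"ax":0,"ay":0,"az":0,"hand":90},{"x":-0.05,"y":0,"z":-0.15,"ax":0,"ay":0,"az":0,"hand":90},{"x":-0.09,"y":0,"z":-0.18,"ax":0,"ay":0,"az":0,"hand":90}]}}

```text
t: 25.4
tool_pos: [0.4238, 0.154, 0.3822]
orientation: [-3.136, -0.17, -0.004]
force: [-0.3, 0.2, 0.4]
opening: 0.0839
gripper_force: 0.0
```

Call:
{"op": "carry_out", "data": {"targets": [{"x":0,"y":0,"z":0,"ax":0,"ay":0,"az":0,"hand":90},{"x":0,"y":0,"z":0,"ax":0,"ay":0,"az":0,"hand":90},{"x":0,"y":0,"z":0,"ax":0,"ay":0,"az":0,"hand":90}]}}

```text
t: 25.78
tool_pos: [0.425, 0.1541, 0.3782]
orientation: [3.137, 0.17, -0.004]
force: [-0.1, 0.6, -0.2]
opening: 0.0837
gripper_force: 0.0
```

```bash
python3 look.py wb; python3 -c "
from seg import *
for z,W in ((.039,(.4,.62,.1,.23)),(.043,(.45,.58,.3,.42)),(.037,(.44,.6,-.05,.05)),(.039,(.44,.54,-.23,-.13))): tops('wb',z-.008,z+.007,z,W)"
```

```text
25.775 [0.42504376 0.15409629 0.37823224] [ 0.23 -0.27  1.92 -0.    1.5   1.7 ]
(282, 29, 75, 178) z 0.0384 (array([514.8, 164.6], dtype=float32), array([143.1,  59.7], dtype=float32), 0.109)
(69, 71, 50, 59) z 0.0424 (array([512.5, 352.5], dtype=float32), array([44.4, 32.2], dtype=float32), 0.181)
(457, 74, 95, 131) z 0.0363 (array([516.7,   4.2], dtype=float32), array([103.4,  48.9], dtype=float32), -0.117)
```

View pics/wb.png

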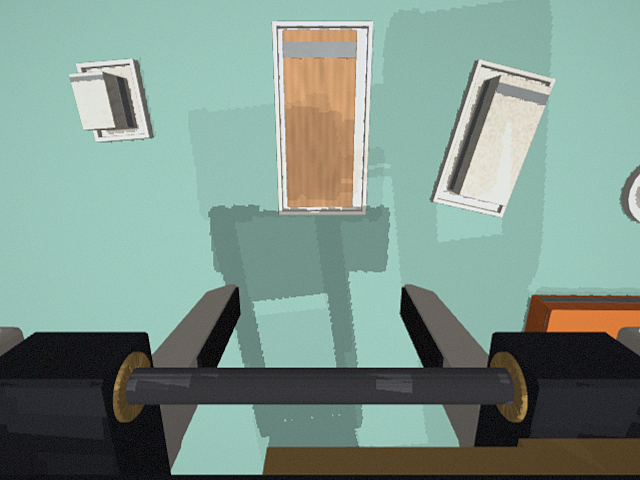

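The picture shows the large carton (321,117), small carton (108,100) and medium carton (495,140) each flat in its own tray, and the hand is clear of everything.

```bash
python3 -c "
from plant import robot
print(robot.close_job())"
```

```text
the job is handed in; nothing more can be done
None
```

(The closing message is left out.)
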